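Hang the spoon caddy on the weighing bar and slide it home

ROBOT

A 6-joint arm with a two-finger parallel gripper is mounted at the origin on a cart in front of the work surface, level with it; the furniture and walls round the work are solid. World frame = base frame: x ahead of the robot, y to its left, z up, the work surface at z = 0. Lengths are in m, angles in rad, forces in N, time in s.
With the tool pointing down it reaches from about 0.275 to 1 m from the base axis. Payload 8.4 kg.
Tool frame: the origin (TCP) lies on the centre line of the jaws, within the pads' length; the fingertips stand 17 mm ahead of it and the grasp point (between the pads) lies 2 mm behind it (bot.tcp_to_tips is the z of the fingertips in the tool frame, in m); z points along the fingers, y is the line along which they close (so a half turn about z gives the same grasp; the last joint's range is limited). The gripper opens to 85 mm and grips with 20 to 120 N. Pads are 22 mm wide; open, the fingers measure 114 mm over their backs; the gripper's body (76 mm by 85 mm) begins 54 mm behind the grasp point. The pads swing forward as they close: fully open they stand 13 mm farther back than shut.
Start: joints at [-1.25, 0.353, 1.633, -0, 1.155, -0.002], TCP at [0.198, -0.593, 0.248] pointing down, gripper open.
Joint ranges: [-2.63, 2.63], [-0.92, 2.1], [0.06, 2.66], [-1.3, 4.44], [0, 2.69], [-3.02, 3.02]. Speed limits (rad/s): [2.22, 2.22, 2.79, 3.14, 3.14, 3.14].

INTERFACE

Orientations are given as a unit quaternion [x, y, z, w].
In Python, from workcell import bot, hand, kinematics, get_obs, vision, hand_in gives the robot as it stands. The module is installed in compiled form; this text tells all that it offers. Calls block until the motion is done:
- bot.reach(position, orientation): joint-space move of the TCP to a pose.
- bot.servo_line(position, ori=None, velocity=0.15): straight line of the TCP; ori=None keeps the orientation; velocity is the mean speed in m/s.
- bot.goto_joints(angles): joint-space move.
- hand.move_gripper(opening, strength=None): finger opening in m; strength is the grip in N (None keeps the last); returns when the fingers have stopped.
- bot.dwell(seconds).
- kinematics.solve_ik(position, orientation): joint angles nearest the present ones, or None.
- get_obs(): the state.
- vision.read_camera(name): name is "scene" or "top" or "wrist"; returns a dict with "frame" (480x640x3 uint8, red, green, blue), "intrinsics" (3x3 intrinsics, pixels), "dist" ([k1, k2, p1, p2, k3] as OpenCV has them; the pictures are not rectified), "view" (4x4, takes a point from world to camera coordinates). Camera axes: x right, y down, z forward; pixel columns grow to the right and rows downward; lengths in m; the calibration is good to about 2 mm. A picture is of the moment at which its call begins. There is no depth.
A pose or a line that the arm cannot do raises bot.IKError and nothing moves.
- hand_in(): hands the job in; it is judged then, once.
The state is a dict: "time_s": time; "joint_pos": joint angles; "joint_vel": joint speeds; "joint_efforts": joint torques, N m; "position": TCP position; "orientation": TCP orientation; "wrist_force": force on the tool from outside, world axes, zero at the start; "ft_torque": the same for the moment, N m; "gripper_width": finger opening in m; "grip_force": force on a finger pad.
Only numpy, scipy, OpenCV 4.12 (cv2) and the standard library are available. Lean on these libraries where they do the work, as an engineer would, in place of code of your own. Each camera call takes 0.05 s, during which the arm holds its last target. There are 200 camera calls.

TASK

Pick up the steel hang-on caddy by its grip and hook it over the open right-hand part of the weighing stand's bar; the bar is sprung and delicate, so do not force it. With the hook riding lightly on the bar, slide the caddy left under the keeper plate until it is fully home against the end stop, ease its weight onto the bar before you let go, and leave it hanging there upright. Leave the gold tin and the label roll where they are.

Things in the scene. Friction and masses are not known exactly. Their poses are not given: they have to be found in the camera images.
- caddy: Loose plain steel open box, 90 (x) x 100 (y) x 55 mm high, 0.3 to 0.6 kg, with an upright grip in the middle and a hook at its rear. Origin: centre of its underside; z up, +x to the rear (hook side), +y left. Centre of mass near below the grip, 45 mm in front of the hook: once hung it swings a few degrees nose-down until the lip catches the bar and its back bears on the rest.
- hook (a point): Caddy's hook: middle of its channel, on the underside of its flat top (caddy x 53, y 0, z 97 mm). 50 mm wide strap (y -25 to 25, rear face x 45) rises to the flat top, 3 mm thick (z 97 to 100), which reaches back to x 64; from there a lip goes down to z 85. The channel between strap and lip is 16 mm wide (x 45 to 61).
- grip (a point): Centre of the caddy's grip block (caddy x -4, y 0, z 147 mm; caddy's axes). The block is 12 mm thick (x), 50 mm wide (y), 42 mm high (z 125 to 167), on a stem 6 mm thick and 40 mm wide.
- stand: Fixed weighing stand. Origin: on the table under the middle of the bar's thickness; z up, +y left along the bar, +x away from the side where the caddy hangs. Bar: steel blade on edge, 8 mm thick (x -4 to 4), 30 mm high, y -107 to 39 mm; its level top edge is anywhere from 147 to 183 mm up (carriage clamped on the post; not measured, feel for it).
- entry (a point): Point on the table under the middle of the bar's open part (stand y -57 mm; stand's axes). The bar is open from y -101 to -13 mm; a nub 10 mm high ends it on the right. The bar is sprung: it sinks about 0.5 mm per N, 12 mm at most; over 20 N between caddy and stand spoils it.
- home (a point): Point on the table under the hook's middle when home (stand y 7 mm). There a keeper plate (y -13 to 37, x -11 to 19 mm, 4 mm thick) covers the bar, 11.5 mm above its top edge: the hook gets in only by sliding from the right. End stop: face at y 32 mm, which the hook's left edge meets. Keeper and stop ride with the bar.
- rest (a point): Point on the table under the front face (stand x -4 mm, flush with the bar's) of the stand's back rest, a level strip 22 mm high, its middle 79 mm below the bar's top edge, y -120 to 70 mm, on which the hung caddy's back bears. Behind the bar: carriage (stand x 5 to 84 mm) and post (x 62 mm, 205 mm high).
- tin_near: Bystander: loose closed gold tin, 66 mm diameter, 22 mm high; origin under its centre.
- roll: Bystander: loose white label roll lying flat, 83 mm diameter, 40 mm high; origin under its centre.
There are look-alikes about, which are no part of the job. Leave any orange or pink look-alike of the caddy alone.

How it is judged:
By the outcome, as a careful person would: the job done as asked, in the order asked, and still so for the second after the job is handed in, with the robot touching nothing.
It also fails if it takes over 72 s, if anything falls off the work surface, if the arm or the gripper's body presses on something with over 40 N, if the wrist force passes 120 N, or if a joint passes its speed limit or range.

## Working session

There is one attempt and no reset: what is moved stays moved. The work goes in short steps, each a Python script; the robot and the scene stay as the last script left them, time stands still between calls to the robot, and variables do not carry over. Pictures are saved under pics/ and viewed, at most 10 in all, crops included, and the job is handed in when it is done.

```bash
mkdir -p pics; ls; python3 - <<'E'
from workcell import bot, hand, kinematics, get_obs, vision
import cv2, numpy as np
for n in ["scene","top"]:
    d=vision.read_camera(n)
    cv2.imwrite(f"pics/{n}0.png",d["frame"][:,:,::-1])
    np.savez(f"pics/{n}0.npz",**d)
    print(n,np.round(d["intrinsics"],1).tolist(),np.round(d["dist"],3),np.round(d["view"],3).tolist())
o=get_obs();print(o)
E
```

```text
pics
scene [[623.6, 0.0, 316.6], [0.0, 623.6, 239.9], [0.0, 0.0, 1.0]] [0.035 0.    0.    0.    0.   ] [[0.621, -0.784, 0.006, -0.463], [-0.302, -0.247, -0.921, 0.227], [0.723, 0.57, -0.39, 1.464], [0.0, 0.0, 0.0, 1.0]]
top [[500.9, 0.0, 322.3], [0.0, 500.9, 245.9], [0.0, 0.0, 1.0]] [-0.015  0.     0.     0.     0.   ] [[-0.021, -1.0, 0.006, -0.175], [-0.993, 0.021, -0.115, 0.529], [0.115, -0.009, -0.993, 1.842], [0.0, 0.0, 0.0, 1.0]]
{'time_s': 0.1, 'joint_pos': array([-1.25042262e+00,  3.53587232e-01,  1.63405901e+00,  6.05313185e-06,
        1.15522325e+00, -2.40547186e-03]), 'joint_vel': array([ 7.33040194e-05, -2.49756104e-03, -8.45122896e-04, -2.74032419e-04,
        6.14632968e-04, -2.65490801e-04]), 'joint_efforts': array([ 1.81451440e-03, -6.06354904e+01, -3.42821360e+01,  2.39977271e-04,
        4.04818202e-03,  3.72851702e-06]), 'position': array([ 0.19812031, -0.59233123,  0.24763186]), 'orientation': array([ 9.87004939e-01,  1.60688654e-01, -9.83380180e-05, -6.30804924e-04]), 'wrist_force': array([0.31993443, 0.49440694, 0.5241629 ]), 'ft_torque': array([-0.0497685 , -0.0428164 ,  0.00678025]), 'grip_force': 0.0, 'gripper_width': 0.0854482781080875}
```

View pics/scene0.png

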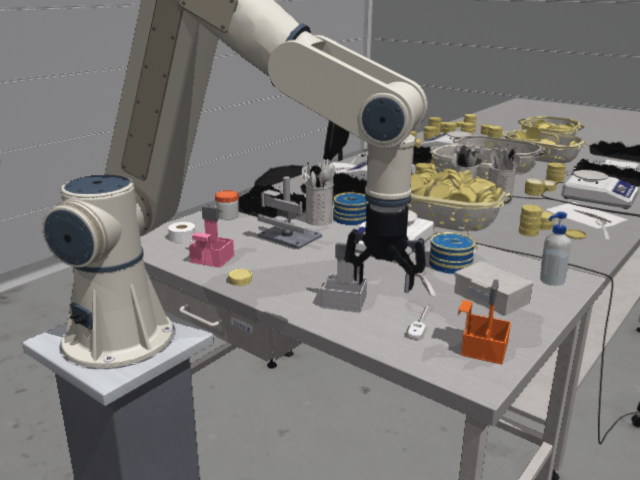

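View pics/top0.png

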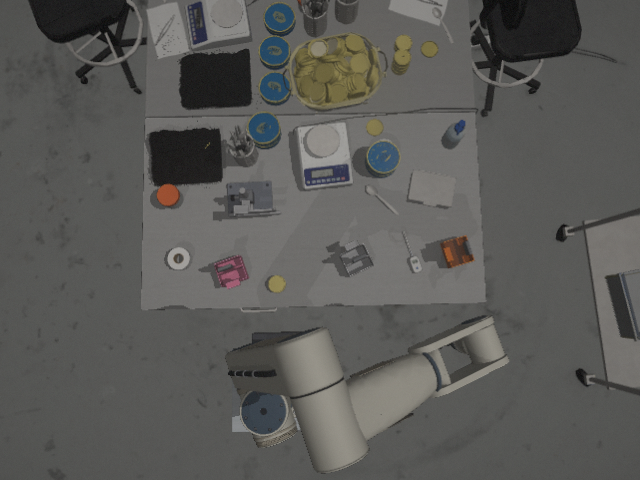

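The scene picture shows the steel caddy at about (345,290) and the stand at (290,225). The top picture shows the caddy at (355,258), the stand at (252,198), the tin at (276,284) and the roll at (178,258). I'll enlarge both parts of the top picture.

```bash
cat > h.py <<'E'
import numpy as np, cv2
from workcell import bot, hand, kinematics, get_obs, vision, hand_in
from scipy.spatial.transform import Rotation as R
def ray(d,uv):
    p=cv2.undistortPoints(np.array(uv,float).reshape(-1,1,2),d["intrinsics"],d["dist"]).reshape(-1,2)
    V=d["view"]; Rm=V[:3,:3]; c=-Rm.T@V[:3,3]
    return c,np.c_[p,np.ones(len(p))]@Rm
def onplane(d,uv,z):
    c,r=ray(d,uv); return c+r*((z-c[2])/r[:,2])[:,None]
def proj(d,P):
    V=d["view"]; rv=cv2.Rodrigues(V[:3,:3])[0]
    return cv2.projectPoints(np.array(P,float).reshape(-1,1,3),rv,V[:3,3],d["intrinsics"],d["dist"])[0].reshape(-1,2)
def snap(n,tag):
    d=vision.read_camera(n); cv2.imwrite(f"pics/{tag}.png",d["frame"][:,:,::-1]); np.savez(f"pics/{tag}.npz",**d); return d
def load(tag): return dict(np.load(f"pics/{tag}.npz"))
E
python3 - <<'E'
from h import *
d=load("top0")
print(onplane(d,[(355,258),(252,198),(276,284),(178,258)],0.0))
f=d["frame"][:,:,::-1]
a=cv2.resize(f[170:230,210:290],None,fx=8,fy=8,interpolation=cv2.INTER_CUBIC)[:,:640]
b=cv2.resize(f[230:285,325:385],None,fx=8,fy=8,interpolation=cv2.INTER_CUBIC)
im=np.zeros((600,800,3),np.uint8); 
a=cv2.resize(f[170:230,215:290],None,fx=5.2,fy=5.2,interpolation=cv2.INTER_CUBIC); b=cv2.resize(f[230:290,320:395],None,fx=5.2,fy=5.2,interpolation=cv2.INTER_CUBIC)
cv2.imwrite("pics/crop1.png",cv2.convertScaleAbs(np.hstack([a,b]),alpha=1.5)); print(a.shape)
E
```

```text
[[ 0.4805084  -0.30927434  0.        ]
 [ 0.72009678  0.07986236  0.        ]
 [ 0.38840863 -0.00878911  0.        ]
 [ 0.49441065  0.36136534  0.        ]]
(312, 390, 3)
```

View pics/crop1.png

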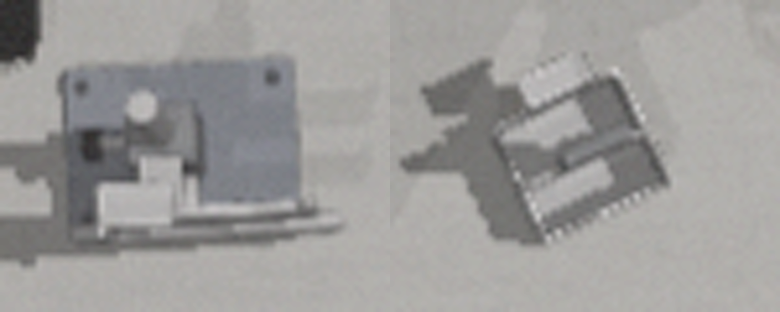

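The crop shows the stand's bar running across the picture with its open right-hand end at crop (340,225), and the white keeper at (135,205). The caddy is turned by about +27°, with its hook at crop (557,80) to the rear. Next I need the wrist camera mounting so I can plan close views.

```bash
cat >> h.py <<'E'
def down(yaw):  # tool y along caddy +x (yaw), tool z down
    y=np.array([np.cos(yaw),np.sin(yaw),0]); z=np.array([0,0,-1.]); x=np.cross(y,z)
    return R.from_matrix(np.c_[x,y,z]).as_quat()
E
python3 - <<'E'
from h import *
d=vision.read_camera("wrist"); o=get_obs(); V=d["view"]
Rt=R.from_quat(o["orientation"]).as_matrix(); c=-V[:3,:3].T@V[:3,3]
print("cam in tool",Rt.T@(c-o["position"]),"\naxes(cols x y z)\n",np.round(Rt.T@V[:3,:3].T,3),d["intrinsics"][0],d["dist"])
t=load("top0")
uv=lambda a,b,x0,y0,u0:(u0+(a-x0)/5.2, y0+b/5.2)
print("caddy rim z.055",onplane(t,[uv(a,b,390,230,320) for a,b in[(500,130),(545,240),(668,185),(615,70)]],.055)[:,:2])
print("hook z.1",onplane(t,[uv(557,80,390,230,320)],.1)[:,:2])
print("bar ends z.165",onplane(t,[uv(a,b,0,170,215) for a,b in[(100,238),(340,225)]],.165)[:,:2])
for p,y in[((.44,-.28,.4),.47),((.6,.05,.42),0)]: print(kinematics.solve_ik(p,down(y)))
E
```

```text
cam in tool [ 7.65818100e-02  3.68461716e-05 -1.27058280e-01] 
axes(cols x y z)
 [[-0.    -0.954 -0.301]
 [ 1.    -0.    -0.   ]
 [ 0.    -0.301  0.954]] [428.20051671   0.         316.28292193] [-0.06854094  0.          0.          0.          0.        ]
caddy rim z.055 [[ 0.48770487 -0.25450519]
 [ 0.40913899 -0.28424076]
 [ 0.44616976 -0.37232271]
 [ 0.52882725 -0.33734279]]
hook z.1 [[ 0.51731717 -0.29281539]]
bar ends z.165 [[ 0.62239367  0.12043492]
 [ 0.62794821 -0.04079094]]
[-5.69605340e-01  7.46860126e-02  1.65258670e+00 -4.44089210e-16
  1.41431994e+00 -1.03960534e+00]
[ 8.06498649e-02  2.04614303e-01  1.46000030e+00 -4.44089210e-16
  1.47697805e+00  8.06498649e-02]
```

```bash
python3 - <<'E'
from h import *
bot.reach([.465,-.315,.29],down(.42)); snap("wrist","w_caddy"); print(get_obs()["time_s"])
bot.reach([.625,.04,.37],down(0)); a=snap("wrist","w_st1")
bot.reach([.625,-.04,.37],down(0)); b=snap("wrist","w_st2"); print(get_obs()["time_s"])
A=load("w_caddy")["frame"]
im=np.vstack([np.hstack([cv2.resize(x["frame"],(400,300)) for x in (a,b)]),np.hstack([cv2.resize(A,(400,300)),np.zeros((300,400,3),np.uint8)])])
cv2.imwrite("pics/w3.png",im[:,:,::-1])
E
```

```text
1.6417
3.6333
```

View pics/w3.png

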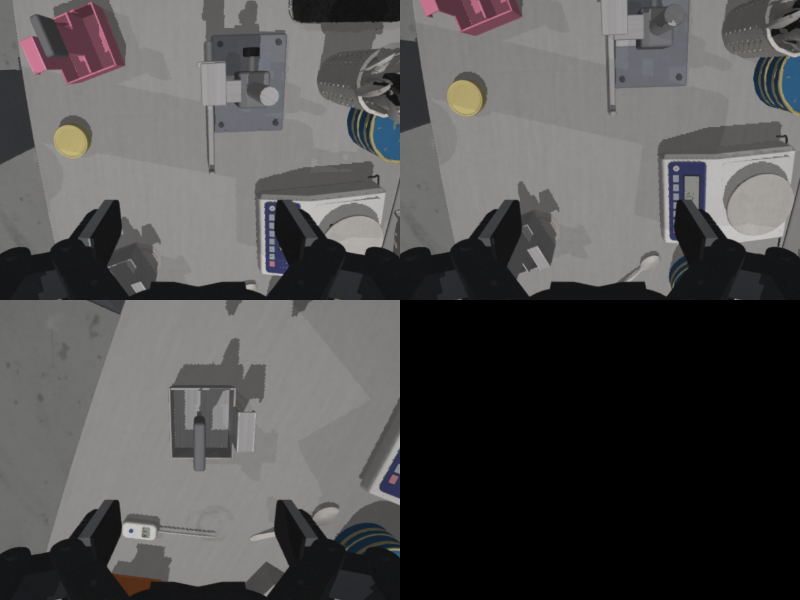

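The first two panels show the bar as a vertical blade, from (208,45) to (212,170) in panel 1, with the keeper at (214,83). The third panel shows the caddy square to the view, with the grip at (200,440) and the hook at (245,430). I'll enlarge these for edge picking.

```bash
python3 - <<'E'
from h import *
A=load("w_caddy")["frame"]; B=load("w_st1")["frame"]
a=cv2.resize(A[130:280,260:430],None,fx=2.35,fy=4,interpolation=cv2.INTER_CUBIC)
a=cv2.resize(A[130:280,260:420],None,fx=2.5,fy=2.5,interpolation=cv2.INTER_CUBIC)
b=cv2.resize(B[40:280,300:460],None,fx=2.5,fy=2.5,interpolation=cv2.INTER_CUBIC)
im=np.zeros((600,800,3),np.uint8); im[:375,:400]=a; im[:,400:]=b
cv2.imwrite("pics/crop2.png",cv2.convertScaleAbs(im[:,:,::-1],alpha=1.3))
E
```

```text
(no output)
```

View pics/crop2.png

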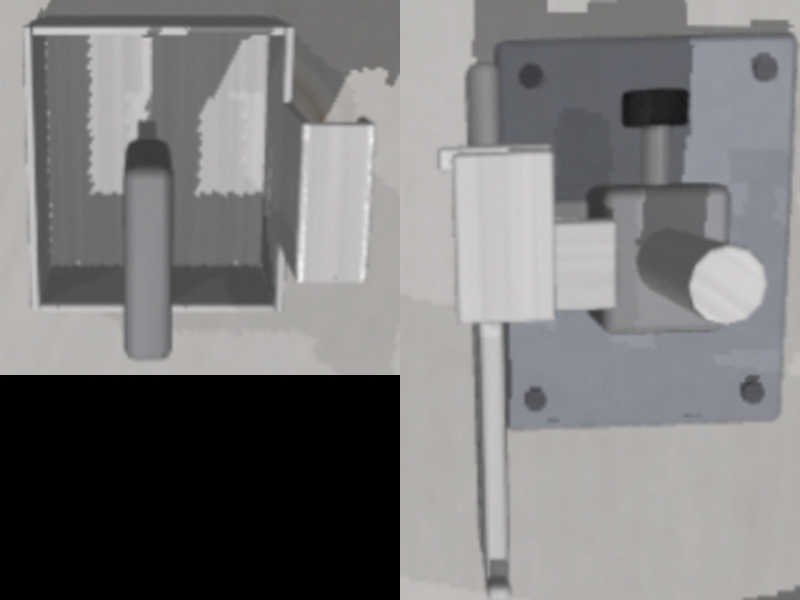

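Crop readings:
- **Grip top face:** corners (125,170), (171,170), (171,357), (125,357).
- **Hook top:** (303,123), (373,124), (367,281), (298,281).
- **Bar centreline:** (491,325) to (497,555).
- **Keeper:** x 457–552, y 150–321.
- **Nub end:** near (497,597).

```bash
python3 - <<'E'
from h import *
d=load("w_caddy"); q=lambda L:[(260+x/2.5,130+y/2.5) for x,y in L]
G=onplane(d,q([(125,170),(171,170),(171,357),(125,357)]),.167)
H=onplane(d,q([(303,123),(373,124),(367,281),(298,281)]),.100)
for n,P in(("grip",G),("hook",H)):
    e=(P[0]+P[1]-P[2]-P[3])/2; w=(P[1]+P[2]-P[0]-P[3])/2
    print(n,P.mean(0),"len",np.linalg.norm(e),"wid",np.linalg.norm(w),"yaw",np.degrees(np.arctan2(-e[0],e[1])))
v=(H.mean(0)-G.mean(0))[:2]; print("grip->hook",np.linalg.norm(v),np.degrees(np.arctan2(v[1],v[0])))
a,b=load("w_st1"),load("w_st2"); s=lambda x,y:(300+(x-400)/2.5,40+y/2.5)
ga,gb=[cv2.cvtColor(x["frame"],cv2.COLOR_RGB2GRAY) for x in(a,b)]
for n,(x,y) in dict(nub=(498,590),keepR=(457,321),keepR2=(553,320)).items():
    u,w=map(int,np.round(s(x,y))); r=9
    T=ga[w-r:w+r+1,u-r:u+r+1]; M=cv2.matchTemplate(gb[:, u-25:u+26],T,cv2.TM_CCOEFF_NORMED)
    _,m,_,(mx,my)=cv2.minMaxLoc(M); p2=(mx+r+u-25,my+r)
    c1,r1=ray(a,[(u,w)]);c2,r2=ray(b,[p2]); t=np.linalg.lstsq(np.c_[r1[0],-r2[0]],c2-c1,rcond=None)[0]
    print(n,(u,w),p2,round(m,2),c1+t[0]*r1[0],c2+t[1]*r2[0])
for z in(.147,.165,.183):
    P=onplane(a,[s(491,325),s(497,555),s(497,597)],z); e=P[0]-P[1]
    K=onplane(a,[s(457,150),s(552,150),s(553,320),s(458,321)],z+.0155)
    print(z,P[:,:2].round(4).tolist(),"yaw",np.degrees(np.arctan2(-e[0],e[1])),"keeper",K[:,:2].round(4).tolist(),np.linalg.norm(K[0]-K[3]),np.linalg.norm(K[0]-K[1]))
E
```

```text
grip [ 0.46490137 -0.31301507  0.167     ] len 0.04754992023087544 wid 0.011217458841531892 yaw 24.06936798525555
hook [ 0.51744222 -0.2899555   0.1       ] len 0.049152147181391145 wid 0.02125136670778442 yaw 25.025984963680497
grip->hook 0.05737843214745541 23.696123795782714
nub (339, 276) (355, 131) 0.89 [0.63732304 0.02433262 0.26981504] [0.64446733 0.02369857 0.2704687 ]
keepR (323, 168) (323, 54) 0.93 [0.62941144 0.07246576 0.17116349] [0.62939331 0.07246575 0.17116322]
keepR2 (361, 168) (347, 454) 0.92 [0.61469974 0.12862933 0.59360732] [0.61630237 0.12859865 0.59377645]
0.147 [[0.6407, 0.0676], [0.6438, -0.012], [0.644, -0.0278]] yaw 2.234546939440963 keeper [[0.6292, 0.122], [0.6576, 0.1221], [0.6593, 0.0713], [0.6297, 0.071]] 0.05101943984556359 0.028361819914268473
0.165 [[0.6399, 0.0701], [0.6428, -0.0055], [0.643, -0.0204]] yaw 2.2345469394409903 keeper [[0.629, 0.1217], [0.6558, 0.1217], [0.6574, 0.0737], [0.6294, 0.0734]] 0.0482724029842014 0.02683473602240979
0.183 [[0.639, 0.0726], [0.6418, 0.0011], [0.642, -0.013]] yaw 2.2345469394409307 keeper [[0.6287, 0.1213], [0.654, 0.1214], [0.6555, 0.0761], [0.6292, 0.0758]] 0.04552536612283918 0.025307652130551004
```

Everything agrees with the stated sizes: the grip is at (0.465,-0.313), yaw 24.2°, with 57 mm to the hook. The bar is at x≈0.640, yaw ≈2.2°, with its top at about 0.155. I'll enter at stand y −68 rather than −57, because at −57 the box's left rear corner would overlap the keeper in plan. Now I'll grasp and lift.

```bash
cat >> h.py <<'E'
YS=np.radians(2.2); O=np.array([.6398,.0851])
def tcp(sx,sy,z,dx=0,dy=0): # hook (bar mid = sx 0) at stand sx, sy ; dx,dy hook-in-hand correction (stand axes)
    c,s=np.cos(YS),np.sin(YS); v=np.array([sx-.057-dx,sy-dy]); return [*(O+[c*v[0]-s*v[1],s*v[0]+c*v[1]]),z]
def st():
    o=get_obs(); return round(o["time_s"],2),o["position"].round(4),o["wrist_force"].round(2),o["ft_torque"].round(2),round(o["gripper_width"],4),round(o["grip_force"],1)
E
python3 - <<'E'
from h import *
q=down(np.radians(24.2))
bot.reach([.4652,-.3132,.24],q); bot.servo_line([.4652,-.3132,.145],velocity=.12); bot.dwell(.2); print(st())
hand.move_gripper(0.0,80); bot.dwell(.2); print(st())
bot.servo_line([.4652,-.3132,.20],velocity=.08); bot.dwell(.3); print(st())
bot.servo_line([.4652,-.3132,.30],velocity=.15)
bot.reach(tcp(-.0,-.068,.31),down(YS)); bot.dwell(.3); print(st())
d=snap("wrist","held"); snap("scene","held_s")
a=d["frame"][60:300,230:470]; cv2.imwrite("pics/held_c.png",cv2.resize(a,None,fx=2.5,fy=2.5)[:,:,::-1])
E
```

```text
(6.07, array([ 0.4656, -0.3135,  0.1458]), array([ 0.02, -0.04, -0.32]), array([-0.01, -0.04,  0.03]), 0.0856, 0.0)
(6.93, array([ 0.4654, -0.3134,  0.1451]), array([-0.28, -0.32,  2.16]), array([-0.07,  0.01, -0.01]), 0.0112, 78.6)
(8.07, array([ 0.465 , -0.3131,  0.1996]), array([ 0.  , -0.3 , -4.82]), array([ 0.02, -0.03, -0.05]), 0.0109, 77.8)
(10.51, array([0.5854, 0.0142, 0.31  ]), array([ 0.24,  0.04, -3.83]), array([-0.04, -0.02, -0.01]), 0.0109, 77.8)
```

View pics/held_c.png

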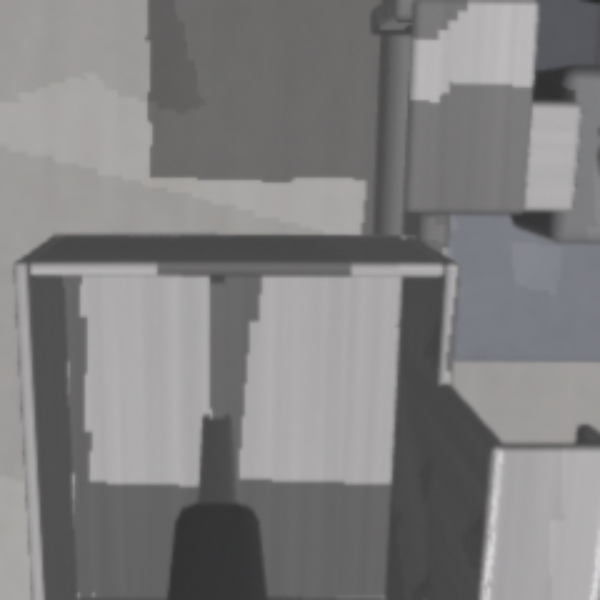

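The held view shows the hook's left-front corner at crop (495,447), with its flat top running on to the right, and the keeper at (470,100). I'll measure the hook's edges in hand against the expected pose.

```bash
python3 - <<'E'
from h import *
d=load("held"); g=cv2.cvtColor(d["frame"],cv2.COLOR_RGB2GRAY).astype(int)
for r in(245,260,275,290): print(r,g[r,415:500].tolist() if r==260 else "", [415+i for i in np.where(abs(np.diff(g[r,415:520]))>15)[0]])
for c in(435,450,465): print(c,[215+i for i in np.where(abs(np.diff(g[215:345,c]))>12)[0]])
o=np.array([.5854,.0142,.31])
c,s=np.cos(YS),np.sin(YS)
ex=[tcp(0,-.068,.31)]
def proj_c(P): # caddy local -> px, nominal grasp
    P=np.array(P)-[-.004,0,.145]; W=o+np.c_[c*P[:,0]-s*P[:,1],s*P[:,0]+c*P[:,1],P[:,2]]; return proj(d,W).round(1)
print("nominal hook corners px",proj_c([(.042,.025,.1),(.064,.025,.1),(.042,-.025,.1),(.064,-.025,.1)]).tolist(), "tcp tgt",ex)
print("rim left-rear/left-front",proj_c([(.045,.05,.055),(-.045,.05,.055)]).tolist(),"seen",[(230+455/2.5,60+263/2.5),(230+18/2.5,60+263/2.5)])
E
```

```text
245  [np.int64(424), np.int64(425), np.int64(426), np.int64(427), np.int64(430), np.int64(472), np.int64(474), np.int64(475)]
260 [72, 72, 73, 73, 72, 73, 74, 75, 75, 95, 129, 168, 208, 207, 180, 167, 165, 163, 162, 163, 164, 164, 164, 164, 163, 164, 165, 165, 166, 167, 168, 168, 169, 170, 169, 168, 168, 165, 165, 167, 173, 173, 173, 175, 176, 177, 176, 175, 176, 176, 176, 176, 176, 176, 178, 185, 213, 219, 192, 159, 154, 157, 157, 157, 156, 156, 155, 156, 155, 156, 155, 154, 154, 153, 154, 154, 154, 152, 152, 152, 152, 151, 152, 153, 154] [np.int64(423), np.int64(424), np.int64(425), np.int64(426), np.int64(428), np.int64(470), np.int64(472), np.int64(473)]
275  [np.int64(422), np.int64(423), np.int64(424), np.int64(426), np.int64(427), np.int64(428), np.int64(468), np.int64(471)]
290  [np.int64(421), np.int64(422), np.int64(423), np.int64(426), np.int64(466), np.int64(467), np.int64(469), np.int64(470), np.int64(471)]
435 [np.int64(236), np.int64(237), np.int64(238), np.int64(239), np.int64(240)]
450 [np.int64(236), np.int64(237), np.int64(238), np.int64(239), np.int64(240), np.int64(341), np.int64(342)]
465 [np.int64(228), np.int64(229), np.int64(230), np.int64(237), np.int64(238), np.int64(239), np.int64(240), np.int64(311)]
nominal hook corners px [[426.1, 237.2], [477.5, 237.2], [417.5, 341.7], [464.8, 341.2]] tcp tgt [[np.float64(0.585452384782546), np.float64(0.014962016566089115), 0.31]]
rim left-rear/left-front [[413.9, 164.2], [235.7, 164.3]] seen [(412.0, 165.2), (237.2, 165.2)]
```

The hook lies within 1 mm of nominal in the hand. I'll descend in small force-checked steps, expecting contact at TCP z≈0.203.

```bash
cat >> h.py <<'E'
def force(n=5):
    L=[]
    for _ in range(n): bot.dwell(.02); L.append(get_obs()["wrist_force"])
    return np.mean(L,0)
E
python3 - <<'E'
from h import *
bot.servo_line(tcp(0,-.068,.247),velocity=.1); bot.dwell(.3); f0=force(10); print("f0",f0.round(2),st())
z=.247
while z>.194:
    z-=.002 if z>.211 else .001
    bot.servo_line(tcp(0,-.068,z),velocity=.02); df=force(4)-f0
    if z<.212 or abs(df).max()>.8: print(round(z,4),df.round(2))
    if df[2]>1.2 or abs(df[:2]).max()>2.5: break
np.save("f0.npy",f0); print(st())
d=snap("wrist","contact"); snap("scene","contact_s")
E
```

```text
f0 [-0.02 -0.02 -4.71] (11.86, array([0.5855, 0.0149, 0.2472]), array([-0.43, -0.  , -4.36]), array([ 0.  ,  0.07, -0.01]), 0.011, 77.8)
0.211 [-0.02  0.23  0.03]
0.21 [-0.03 -0.05  0.48]
0.209 [ 0.08 -0.06  0.2 ]
0.208 [ 0.28 -0.06  0.12]
0.207 [-0.12  0.13  0.54]
0.206 [0.07 0.31 0.33]
0.205 [ 0.28 -0.12  0.4 ]
0.204 [-0.33 -0.13  0.2 ]
0.203 [ 0.31 -0.62  0.27]
0.202 [0.08 0.43 0.39]
0.201 [-0.1  -0.1   0.57]
0.2 [0.19 0.08 2.61]
(21.04, array([0.5856, 0.015 , 0.2002]), array([ 0.31,  0.25, -1.83]), array([ 0.  , -0.1 ,  0.02]), 0.011, 78.1)
```

Contact came at TCP z≈0.2005, which puts the bar top at about 0.1525. That is inside its range and matches the vision, and if the lip were sitting on the bar instead, the top would work out below the minimum. Next is the slide left under light load.

```bash
python3 - <<'E'
from h import *
f0=np.load("f0.npy"); z=.2003; y=-.068; x=0
while y<.014:
    y+=.006 if y<-.002 else .0007
    bot.servo_line(tcp(x,y,z),velocity=.03 if y<-.002 else .01); df=force(4)-f0
    c,s=np.cos(YS),np.sin(YS); fx=c*df[0]+s*df[1]; fy=-s*df[0]+c*df[1]
    print(round(y,4),round(z,4),round(fx,2),round(fy,2),round(df[2],2))
    if fy<-2.5: print("stop"); break
    if abs(fx)>3.5 or df[2]>6 or df[2]<-3: print("halt"); break
    if df[2]>3.2: z+=.0005
    elif df[2]<1.2: z-=.0004
print(st()); d=snap("wrist","home"); snap("scene","home_s")
E
```

```text
-0.062 0.2003 0.07 0.83 1.76
-0.056 0.2003 -0.78 0.78 1.95
-0.05 0.2003 0.44 1.5 2.31
-0.044 0.2003 -0.35 1.08 2.39
-0.038 0.2003 0.43 0.83 1.65
-0.032 0.2003 0.13 1.83 2.08
-0.026 0.2003 -0.36 1.05 2.37
-0.02 0.2003 0.23 0.93 2.42
-0.014 0.2003 -0.05 0.88 2.15
-0.008 0.2003 0.08 0.77 1.77
-0.002 0.2003 -0.54 1.03 2.06
0.004 0.2003 -0.01 0.09 2.04
0.0047 0.2003 0.32 -0.52 2.18
0.0054 0.2003 -0.11 -0.97 2.12
0.0061 0.2003 0.14 -0.98 2.68
0.0068 0.2003 0.22 -1.72 2.33
0.0075 0.2003 -0.11 -4.77 2.71
stop
(28.12, array([0.5825, 0.09  , 0.2003]), array([-0.06, -4.87, -1.76]), array([-1.06, -0.11, -0.26]), 0.0113, 78.2)
```

The stop was met at hook y≈7 mm, as expected, with about 5 N of push. Now I'll ease the weight (4.7 N) onto the bar, check, and release.

```bash
python3 - <<'E'
from h import *
f0=np.load("f0.npy"); z=.2003
while z>.1965:
    z-=.0004; bot.servo_line(tcp(0,.0073,z),velocity=.01); df=force(6)-f0; print(round(z,4),df.round(2))
    if df[2]>-f0[2]-.2: break
bot.dwell(.3); print(st()); snap("wrist","eased")
hand.move_gripper(.05); bot.dwell(.8); print(st()); 
p=get_obs()["position"]; d=snap("wrist","rel"); e=snap("scene","rel_s")
a=cv2.resize(d["frame"],(400,300)); b=cv2.resize(e["frame"][150:300,200:400],(400,300)); cv2.imwrite("pics/rel2.png",np.hstack([a,b])[:,:,::-1])
E
```

```text
0.1999 [-0.36 -5.15  2.73]
0.1995 [-0.78 -5.35  3.65]
0.1991 [-1.13 -5.53  4.69]
(29.57, array([0.5825, 0.0899, 0.1993]), array([-1.38, -6.06, -0.48]), array([-1.07, -0.01, -0.22]), 0.0111, 78.5)
(30.88, array([0.5825, 0.0902, 0.1991]), array([ 0.4 ,  0.82, -0.45]), array([-0.01, -0.02, -0.01]), 0.0501, 0.0)
```

View pics/rel2.png

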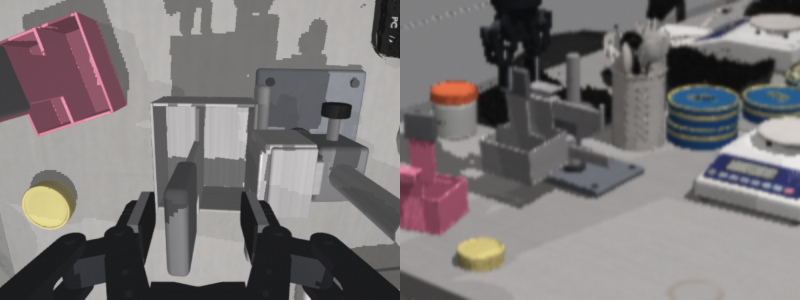

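The caddy hangs on the bar under the keeper, with the fingers clear of the grip and the wrist force at zero. Next I'll retreat straight up and check.

```bash
python3 - <<'E'
from h import *
p=get_obs()["position"]; bot.servo_line([p[0],p[1],.30],velocity=.08); print(st())
bot.servo_line([p[0],p[1]-.03,.37],velocity=.15); bot.dwell(.3); d=snap("wrist","fin"); print(st())
e=snap("scene","fin_s"); t=snap("top","fin_t")
c=cv2.resize(d["frame"][0:300,200:500],(400,400),interpolation=cv2.INTER_CUBIC); s=cv2.resize(e["frame"][170:250,235:315],(400,400),interpolation=cv2.INTER_CUBIC); cv2.imwrite("pics/fin2.png",cv2.convertScaleAbs(np.hstack([c,s])[:,:,::-1],alpha=1.3))
E
```

```text
(32.39, array([0.5823, 0.0901, 0.2994]), array([ 0.43,  0.55, -0.07]), array([-0.  ,  0.01,  0.02]), 0.0502, 0.0)
(33.4, array([0.5823, 0.0604, 0.3694]), array([-0.06, -0.38,  0.27]), array([-0.06, -0.01, -0.03]), 0.05, 0.0)
```

View pics/fin2.png

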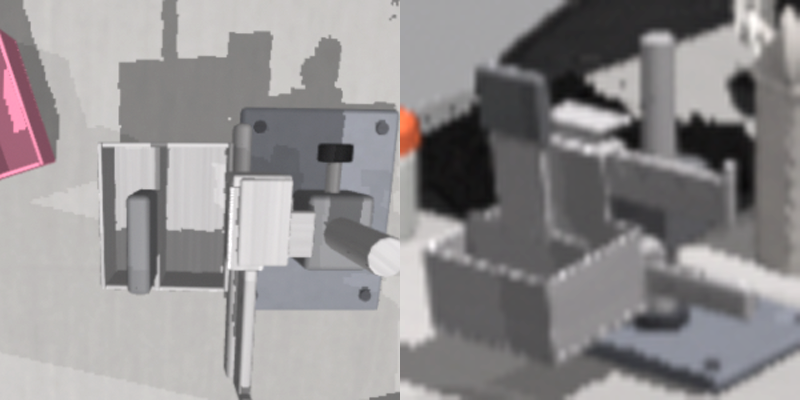

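The caddy hangs upright and nearly level, with its strap hidden under the keeper. I'll check numerically that it is home, using the box rim centre at z≈0.11, and that the bystanders haven't moved.

```bash
python3 - <<'E'
from h import *
d=load("fin"); P=onplane(d,[(200+x*.75,y*.75) for x,y in[(229,145),(228,290)]],.108)[:,:2]
c,s=np.cos(YS),np.sin(YS); v=P-O; print("rear rim corners stand xy",np.c_[c*v[:,0]+s*v[:,1],-s*v[:,0]+c*v[:,1]].round(4))
a,b=load("top0")["frame"].astype(int),load("fin_t")["frame"].astype(int)
for n,(u,w) in dict(tin=(276,284),roll=(178,258)).items(): print(n,abs(a-b)[w-14:w+15,u-15:u+16].mean())
print(st())
E
```

```text
rear rim corners stand xy [[-0.0109  0.0546]
 [-0.0081 -0.0431]]
tin 2.49981460882462
roll 1.6277345198368558
(33.5, array([0.5825, 0.0603, 0.3697]), array([ 0.17, -0.52, -0.29]), array([-0.01, -0.01, -0.01]), 0.0499, 0.0)
```

```bash
python3 - <<'E'
from h import *
g=[cv2.cvtColor(load(n)["frame"],cv2.COLOR_RGB2GRAY) for n in("home","eased","rel")]
for u in(270,300,330,360,380): print(u,[ [140+int(i) for i in np.argsort(-abs(np.diff(x[140:185,u].astype(int))))[:2]] for x in g])
# rear-right / front-right corner edge rows and keeper edge as reference
for u in(445,470,490): print("keeper",u,[[195+int(i) for i in np.argsort(-abs(np.diff(x[195:240,u].astype(int))))[:2]] for x in g])
im=np.hstack([cv2.resize(x[140:360,220:420+60],(400,338)) for x in g[1:]]); cv2.imwrite("pics/cmp.png",im)
E
```

```text
270 [[165, 164], [165, 164], [153, 170]]
300 [[170, 171], [170, 169], [165, 164]]
330 [[165, 154], [165, 164], [165, 166]]
360 [[171, 170], [171, 170], [165, 166]]
380 [[165, 166], [165, 166], [171, 165]]
keeper 445 [[234, 202], [233, 202], [234, 203]]
keeper 470 [[234, 203], [234, 229], [204, 235]]
keeper 490 [[234, 230], [234, 229], [235, 230]]
```

View pics/cmp.png

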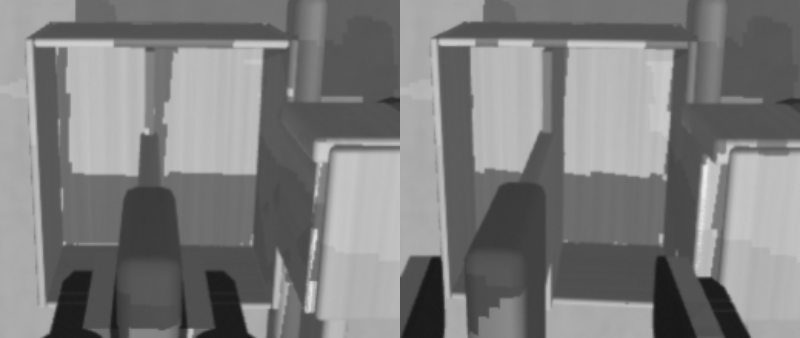

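Left is before release and right is after. The rim stays at row 165, so the caddy has not moved back from the stop; it has only tipped a few degrees onto the rest, as intended. Handing in.

```bash
python3 -c "
from workcell import hand_in; print(hand_in())"
```

```text
the job is handed in; nothing more can be done
None
```

The caddy hangs upright on the bar under the keeper, home against the end stop, with its weight eased on before release; the tin and roll were left where they were, and the job was handed in at about 34 s of the 72 s allowed.

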